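Close up the till drawer on a cafe counter

TASK

The cash drawer of the till has been left open with the blue lid of its coin tray standing up. With the fingertips, fold the lid down flat on the drawer first, and only then push the drawer fully home by its front, without slamming it or forcing it against its stop. Grasp nothing: leave the coin rolls in the drawer and everything else on the counter and the till where it is.

Things in the scene. Friction and masses are not known exactly. Their poses are not given: they have to be found in the camera images.
- till: the till: grey cash-drawer housing fixed on the counter, 300 mm deep (x) x 340 wide (y) x 100 high. Origin: centre of its underside; x points from front to back, y to its left, z up. Front face at x = -150 mm. A receipt printer and card terminal up to 70 mm high stand on its top, behind x = +20 mm; before them lies a spoon; the front 60 mm is bare
- till_drawer (a joint): how far the drawer stands out of the till, in m: 0 = fully home, up to 0.20; starts 0.12 to 0.16 open. It slides along the till's -x on plain runners and stays where it is left; pushing it takes about 4 to 6 N
- drawer_front (a point): centre of the outer (robot-side) face of the drawer's black front panel, 55 mm above the counter; the panel is 340 mm wide, 16 mm thick and spans 15 to 95 mm above the counter; axes as the till's. Behind it is a grey tray, rim 78 mm above the counter. When home the panel's back lies against the housing's front
- till_lid (a joint): angle of the blue lid in rad: 0 = lying flat on the drawer's rim, 1.57 = upright, stop at 1.9 (leaning out to the left). Starts 1.2 to 1.7. A stiff hinge: it stays at any angle, about 1.2 to 2.5 N at its free edge moves it towards flat
- lid_hinge (a point): middle of the lid's hinge line, along the till's x on the left (+y) side of the drawer, 80 mm above the counter. The lid: flat blue plate, 105 mm along the hinge, 145 mm from hinge to free edge, 6 mm thick; flat, it reaches to the till's -y with its outer face up at 86 mm. The point turns with it: -y points to the free edge, z out of the outer face (left when upright)
- lid_edge (a point): middle of the lid's free edge, on its outer face, marked by a white strip; it turns with the lid as lid_hinge does
- roll_copper: copper coin roll, 28 mm diameter x 56 mm, loose in the drawer's middle slot to the right of the lid; origin at the middle of its underside
- roll_brass: brass coin roll, same size, loose in the next slot to the right; origin at the middle of its underside
- mug: blue mug, 84 mm across, 85 mm high, loose, right of the drawer; origin at the centre of its underside
- syrup: amber syrup bottle, 64 mm across, 220 mm high, loose, right of the drawer; origin at the centre of its underside
- jar: red sweets jar with black cap, 100 mm across, 130 mm high, loose, left of the drawer; origin at the centre of its underside
- papercup: paper cup with lid, 84 mm across, 115 mm high, loose, left of the drawer; origin at the centre of its underside
- spoon: steel spoon lying loose across the middle of the top of the till, at least 60 mm behind its front edge; origin on the till top under it

How it is judged:
By the outcome, as a careful person would: the job done as asked, in the order asked, and still so for the second after the job is handed in, with the robot touching nothing.
It also fails if it takes over 51 s, if anything falls off the work surface, if the arm or the gripper's body presses on something with over 40 N, if the wrist force passes 120 N, or if a joint passes its speed limit or range.

ROBOT

A 7-joint arm with a two-finger parallel gripper is mounted at the origin on the work surface. World frame = base frame: x ahead of the robot, y to its left, z up, the work surface at z = 0. Lengths are in mm, angles in rad, forces in N, time in s.
With the tool pointing down it reaches from about 425 to 950 mm from the base axis. Payload 4.7 kg.
Tool frame: the origin (TCP) lies at the very end of the fingers, on their centre line; the grasp point (between the pads) lies 19 mm behind it; z points along the fingers, y is the line along which they close (so a half turn about z gives the same grasp; the last joint's range is limited). The gripper opens to 85 mm and grips with 20 to 120 N. Pads are 22 mm wide; open, the fingers measure 114 mm over their backs; the gripper's body (76 mm by 85 mm) begins 54 mm behind the grasp point. The pads swing forward as they close: fully open they stand 13 mm farther back than shut.
Start: joints at [1.248, 0.469, -0.049, 1.532, 0.024, 1.141, -0.082], TCP at [195.521, -646.08, 231.335] pointing down, gripper open.
Joint ranges: [-2.59, 2.59], [-0.33, 1.99], [-1.39, 1.29], [0.1, 2.45], [-1.04, 4.18], [0.21, 1.99], [-2.66, 2.66]. Speed limits (rad/s): [2.57, 2.57, 3.14, 3.14, 3.14, 3.14, 3.14].

INTERFACE

Orientations are given as [roll, pitch, yaw] about the fixed x, y, z axes, in that order (R = Rz(yaw) Ry(pitch) Rx(roll)).
In Python, from station import sense, get_image, close_job, recognise, outline_of gives the robot as it stands. The module is installed in compiled form; this text tells all that it offers.
- The arm moves only by the tool servo_tool, never from a script. Its argument "plan" is text: rows parted by semicolons, each of 7 numbers parted by spaces: the gripper command: -1 is shut, 1 is fully open, values between are in proportion, then the shift along the tool's x, y, z in cm, then the turn, a rotation vector about the tool's x, y, z in rad. In form: gripper x y z ax ay az; .... A call has 1 to 10 rows; each row is the pose to reach, as a shift and turn from the pose commanded when the call began, along the tool's axes at that moment; what a row does not reach only later rows make up. A row lasts 1/12 s, in which the tool goes at most 41.7 mm and 7.16 degrees, less where a joint would pass 70% of its speed; a pose out of reach is approached as far as the arm can. A call with a gripper value outside its range is refused whole. The fingers move at their own pace and stop on an object; the grip force is fixed at half the most. Time passes only in rows, so rows that repeat a pose let the fingers close. It gives the time, the measured TCP pose, the force, the opening and the grip force at its end, in the units of the state.
- sense(): the state, without advancing time (a new reading comes with each control period).
- get_image(name): name is "scene" or "top" or "wrist"; returns a dict with "img" (384x512x3 uint8, red, green, blue), "depth" (384x512 float32, mm along the optical axis (not along the pixel's ray), 0 where there is no reading), "intrinsics" (3x3 intrinsics, pixels), "origin" and "rotation" of the camera in the world. Camera axes: x right, y down, z forward; pixel columns grow to the right and rows downward; lengths in mm; the calibration is good to about 2 mm. A picture is of the moment at which its call begins.
- close_job(): hands the job in; it is judged then, once.
Trained networks look in a picture, given as the dict that the camera call returned (one of the last four; its "shot" number tells which), for a name from the list of things; names that differ only in an ending like _2 or _b are one class to them, and where a whole thing is asked for, a point or a joint stands for the part that bears it (a point fixed in the world has none). Each returns a list of dicts, best first, with "confidence" (0 to 1); they miss things now and then, are a little off and sometimes report something else, mostly with a low value. They report only what shows in the picture. A call takes as long as a camera call.
- recognise(name, picture): "at" ([x, y, z] in mm, in the coordinates of the camera as it stood for that picture, good to about 4 mm: the middle of the surface that is visible of it).
- outline_of(name, picture): "pixels" (384x512 bool, what is visible of it).
The state is a dict: "time_s": time; "qpos": joint angles; "joint_vel": joint speeds; "tau": joint torques, N m; "eef_pos": TCP position; "tool_rot": TCP orientation; "wrist_force": force on the tool from outside, world axes, zero at the start; "ft_torque": the same for the moment, N m; "width": finger opening in mm; "grip_force": force on a finger pad.
Only numpy, scipy, OpenCV 4.12 (cv2) and the standard library are available. Lean on these libraries where they do the work, as an engineer would, in place of code of your own. Each camera call takes 0.05 s, during which the arm holds its last target. There are 200 camera calls.

## Working session

There is one attempt and no reset: what is moved stays moved. The work goes in short steps, Python scripts to look and compute and a tool call to move; the robot and the scene stay as the last step left them, time stands still between calls to the robot, and variables do not carry over. Pictures are saved under pics/ and viewed, at most 10 in all, crops included, and the job is handed in when it is done.

Besides the shell and the picture viewer there is one more tool, called in YAML: its name, and indented under it one key for each argument. servo_tool: Moves the arm, as the interface text tells. Its arguments: {"type":"object","properties":{"plan":{"type":"string"}},"required":["plan"]}

```bash
mkdir -p pics
cat > h.py <<'E'
import numpy as np, cv2
from station import *
def world(p,cam): return np.array(cam["rotation"])@np.array(p)+np.array(cam["origin"])
def cloud(cam):
    d=cam["depth"];K=np.array(cam["intrinsics"]);v,u=np.mgrid[:384,:512]
    P=np.stack([(u-K[0,2])/K[0,0]*d,(v-K[1,2])/K[1,1]*d,d],-1)
    return P@np.array(cam["rotation"]).T+np.array(cam["origin"])
E
python3 - <<'E'
from h import *
np.set_printoptions(precision=1,suppress=True)
s=sense();print(s["time_s"],s["eef_pos"],s["tool_rot"],s["wrist_force"])
ims=[]
for n in("scene","top"):
    c=get_image(n);ims.append(c["img"]);W=cloud(c);print(n,np.array(c["origin"]))
    for o in("till","till_drawer","drawer_front","till_lid","lid_hinge","lid_edge","jar","papercup","mug","syrup","roll_copper","roll_brass","spoon"):
        r=recognise(o,c)[:1]
        m=outline_of(o,c)[:1]
        t=""
        if m:
            q=W[m[0]["pixels"]&(c["depth"]>0)]
            if len(q): t=np.concatenate([np.percentile(q,[3,97],axis=0).ravel()])
        print(o,[(world(x["at"],c),round(x["confidence"],2)) for x in r],t)
    np.savez(n+".npz",W=W,d=c["depth"],img=c["img"])
cv2.imwrite("pics/a.png",cv2.resize(np.vstack(ims)[:,:,::-1],None,fx=.78,fy=.78))
E
```

```text
0.0 [ 195.3 -645.5  230.2] [-3.1  0.   0.3] [ 0.6 -0.9 -0.3]Traceback (most recent call last):
  File "<stdin>", line 6, in <module>
  File "h.py", line 7, in cloud
    return P@np.array(cam["rotation"]).T+np.array(cam["origin"])
           ~~~~~~~~~~~~~~~~~~~~~~~~~~~~~^~~~~~~~~~~~~~~~~~~~~~~~
ValueError: operands could not be broadcast together with shapes (384,512) (3,)
```

The camera rotation comes as roll, pitch and yaw, so I'll convert it.

```bash
cat > h.py <<'E'
import numpy as np, cv2
from station import *
from scipy.spatial.transform import Rotation as Ro
def rot(r):
    r=np.array(r); return r if r.shape==(3,3) else Ro.from_euler("xyz",r).as_matrix()
def world(p,cam): return rot(cam["rotation"])@np.array(p)+np.array(cam["origin"])
def cloud(cam):
    d=cam["depth"];K=np.array(cam["intrinsics"]);v,u=np.mgrid[:384,:512]
    P=np.stack([(u-K[0,2])/K[0,0]*d,(v-K[1,2])/K[1,1]*d,d],-1)
    return P@rot(cam["rotation"]).T+np.array(cam["origin"])
E
cat > look.py <<'E'
from h import *
import sys
np.set_printoptions(precision=1,suppress=True)
s=sense();print(s["time_s"],s["eef_pos"],np.round(s["tool_rot"],3),s["wrist_force"])
ims=[]
for n in("scene","top"):
    c=get_image(n);ims.append(c["img"]);W=cloud(c);print(n,np.array(c["origin"]),np.round(c["rotation"],3))
    for o in sys.argv[2].split():
        r=recognise(o,c)[:1]
        m=outline_of(o,c)[:1]
        t=""
        if m:
            q=W[m[0]["pixels"]&(c["depth"]>0)]
            if len(q): t=np.percentile(q,[3,97],axis=0).ravel()
        print(o,[(world(x["at"],c),round(x["confidence"],2)) for x in r],t)
    np.savez(n+".npz",W=W,d=c["depth"],img=c["img"])
cv2.imwrite("pics/%s.png"%sys.argv[1],cv2.resize(np.vstack(ims)[:,:,::-1],None,fx=.78,fy=.78))
E
python3 look.py a "till till_drawer drawer_front till_lid lid_hinge lid_edge jar papercup mug syrup roll_copper roll_brass spoon"
```

```text
0.05 [ 195.3 -645.5  230.3] [-3.1  0.   0.3] [ 0.2  0.6 -0.5]
scene [1208.2  243.3  808.3] [-2.4 -0.   2. ]
till [(array([788.9,  95.2, 105.7]), 0.76)] [457.4 -72.2  18.6 920.2 248.1 165.5]
till_drawer [(array([479.2,  90.8,  60.9]), 0.89)] [449.9 -74.5  18.8 581.9 230.4 192.5]
drawer_front [(array([475.7,  94.8,  58.6]), 0.68)] [448.3 -74.6  18.6 582.3 230.6 189.7]
till_lid [(array([476.5,  92.6,  61.1]), 0.73)] [464.8 203.5  49.2 564.4 234.4 224.3]
lid_hinge [(array([524.2, 219. , 170.2]), 0.78)] [465.9 202.4  89.9 564.4 231.9 224.5]
lid_edge [(array([535.4, 221.1, 169.1]), 0.83)] [462.  203.   26.1 564.4 233.9 224.4]
jar [(array([629.6, 379.8, 107.2]), 0.56)] [562.5 337.5   8.8 645.1 423.9 132.3]
papercup [] [471.6 338.1  49.2 536.2 409.1 118.2]
mug [(array([ 630.2, -179.5,   54.6]), 0.82)] [ 578.5 -253.6    3.9  658.6 -144.6   86.4]
syrup [(array([ 538.2, -197.6,  127. ]), 0.56)] [ 509.3 -232.8   18.1  553.4 -180.3  220.9]
roll_copper [(array([533.8, 217. , 173.2]), 0.57)] [457.  -72.8  16.  920.2 248.1 165.6]
roll_brass [(array([ 538.5, -197.1,  130.5]), 0.31)] [ 577.  -255.1   
[... 581 characters left out ...]
224.9]
lid_edge [(array([516.2, 205. , 223. ]), 0.73)] [490.1 200.3  79.4 558.1 227.6 225. ]
jar [(array([590.2, 369.2, 126.1]), 0.74)] [550.3 334.5  19.9 634.6 417.4 132.7]
papercup [(array([499.6, 368.3, 114. ]), 0.8)] [464.6 336.2  17.7 537.8 407.8 117.5]
mug [(array([ 626.1, -192.4,   25.9]), 0.73)] [ 579.  -236.     2.4  656.9 -145.9   86.8]
syrup [(array([ 519.9, -201.2,  144.6]), 0.71)] [ 493.3 -227.5   16.3  550.6 -181.3  222. ]
roll_copper [(array([543. ,  49.7,  45.4]), 0.79)] [512.   37.4  37.1 563.7  62.6  49.1]
roll_brass [(array([541.6,   4. ,  45.1]), 0.62)] [518.6 -12.2  36.6 572.2  12.9  49.6]
spoon [(array([744.7, 153.7, 112.8]), 0.71)] [730.3  28.9  99.6 768.8 216.3 121.3]
```

View pics/a.png

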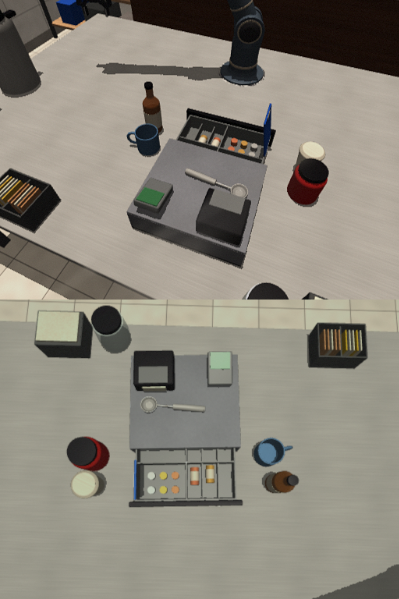

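Run:
```python
import numpy as np
np.set_printoptions(precision=2,suppress=True)
t=np.load("top.npz");W=t["W"];ok=t["d"]>0;I=t["img"].astype(int)
P=W[ok]
def box(P,x,y,z): return P[(P[:,0]>x[0])&(P[:,0]<x[1])&(P[:,1]>y[0])&(P[:,1]<y[1])&(P[:,2]>z[0])&(P[:,2]<z[1])]
# panel top face
q=box(P,(430,490),(-90,250),(88,102)); print("panel",len(q),q.min(0),q.max(0),np.median(q,0))
for f in(np.percentile,):
  ys=np.arange(-60,225,15);lo=[];hi=[]
  for y in ys:
    s=q[abs(q[:,1]-y)<8]; lo.append(s[:,0].min());hi.append(s[:,0].max())
  print(np.array(lo),np.array(hi));print(np.polyfit(ys,lo,1),np.polyfit(ys,hi,1))
q=box(P,(560,700),(-90,250),(92,106)); ys=np.arange(-60,225,15)
lo=[q[abs(q[:,1]-y)<8][:,0].min() for y in ys];print("till front",np.array(lo),np.polyfit(ys,lo,1))
xs=np.arange(615,700,10)
for nm,f in(("min",np.min),("max",np.max)):
  e=[f(q[abs(q[:,0]-x)<6][:,1]) for x in xs];print("till y",nm,np.array(e),np.polyfit(xs,e,1))
for n in("top","scene"):
  t=np.load(n+".npz");W=t["W"];I=t["img"].astype(int)
  m=(t["d"]>0)
  P=W[m];C=I[m]
  b=(P[:,0]>440)&(P[:,0]<600)&(P[:,1]>150)&(P[:,1]<280)&(P[:,2]>98)&(P[:,2]<240)
  q=P[b];print(n,len(q),q.min(0),q.max(0))
  for z in range(100,232,10):
    s=q[abs(q[:,2]-z)<5]
    if len(s)>3: print(z,len(s),"y",np.median(s[:,1]),s[:,1].min(),s[:,1].max(),"x",np.percentile(s[:,0],[2,98]))
  u,sv,v=np.linalg.svd(q-q.mean(0),full_matrices=False);print("n",v[2],sv)
```

```text
panel 997 [438.09 -89.85  88.36] [467.22 242.75 100.36] [452.16  77.29  95.01]
[450.19 449.88 449.47 449.1  448.66 448.34 447.88 447.46 444.72 444.43
 443.97 443.6  443.32 442.87 442.47 442.06 441.7  438.94 438.56] [464.39 463.98 463.59 463.22 462.79 462.39 461.96 461.64 461.23 458.52
 458.17 457.75 457.38 457.   456.65 456.16 455.76 455.37 452.73]
[ -0.04 448.33] [ -0.04 462.56]
till front [625.75 625.54 623.64 622.44 622.24 622.02 621.01 620.51 619.69 619.91
 619.37 618.83 616.58 616.58 616.01 614.95 614.55 614.09 613.77] [ -0.04 622.66]
till y min [ 40.06 -88.5  -88.55 -88.81 -88.46 -88.17 -85.73 -85.69 -85.55] [ -0.81 459.15]
till y max [249.56 249.6  249.95 248.76 248.62 249.79 249.82 249.96 249.93] [  0.01 245.9 ]
top 169 [442.29 158.17  98.11] [564.27 215.8  226.68]
100 7 y 172.2076686963818 158.17280374025876 215.79639401165548 x [442.31 453.92]
220 157 y 203.33292909340332 198.5362603667677 208.51369493382936 x [462.79 562.31]
230 5 y 203.09327493387013 200.99959842378928 204.27508399174764 x [487.69 541.47]
n [ 0.05 -0.98  0.2 ] [450.02 271.74  51.9 ]
scene 411 [443.38 150.
[... 541 characters left out ...]
18.6370322861692 215.7129855472935 221.52931780089872 x [462.86 563.96]
170 28 y 216.69789833055955 213.79111124684172 219.56130619359087 x [464.31 565.26]
180 27 y 214.75051767268755 211.82623782904173 217.59796206111946 x [464.73 564.05]
190 27 y 212.92513037579386 209.94407582333704 215.60323842333636 x [467.51 564.42]
200 33 y 211.2244155731874 207.54504653022542 213.88854765376928 x [466.96 565.11]
210 24 y 209.54654795551858 205.76053863932043 211.87766772936794 x [469.3 565.4]
220 93 y 205.38337474197883 200.05183544496794 210.18400667892698 x [465.56 563.62]
230 5 y 202.65969441729226 201.88876743210125 207.30758485870513 x [482.51 535.12]
n [ 0.06 -0.98 -0.17] [833.59 687.6  117.58]
```

Till yaw is about +0.04 rad. The lid is at about 1.39 rad, with its hinge near y=230 and its top edge at z=224. The drawer is open about 0.16 m. I'll lift, shut the gripper and swing over.

servo_tool:
  plan: "-1 0 0 -4 0 0 0; -1 0 0 -8 0 0 0; -1 4 -1.5 -10 0 0 0.05; -1 8 -3 -10 0 0 0.1; -1 12 -5 -10 0 0 0.15; -1 16 -7 -10 0 0 0.2; -1 20 -9 -10 0 0 0.25; -1 24 -11 -10 0 0 0.3; -1 28 -13 -10 0 0 0.3; -1 31 -15 -10 0 0 0.3"

```text
time_s: 3.58
eef_pos: [439.8, -422.9, 331.6]
tool_rot: [3.141, -0.001, -0.006]
wrist_force: [0.6, -0.6, -0.1]
width: 0.2
grip_force: 0.0
```

servo_tool:
  plan: "-1 2 -3.5 0 0 0 0; -1 4 -7 0 0 0 0; -1 6 -10.5 0 0 0 0; -1 8 -14 0 0 0 0; -1 10 -17.5 0 0 0 0; -1 11 -21.5 0 0 0 0; -1 11.5 -25.5 0 0 0 0; -1 12 -29.5 0 0 0 0; -1 12 -33.5 0 0 0 0; -1 12 -37.5 0 0 0 0"

```text
time_s: 4.42
eef_pos: [560.6, -48.1, 331.4]
tool_rot: [3.141, -0.0, -0.006]
wrist_force: [-0.0, -0.4, 0.2]
width: -0.1
grip_force: 0.0
```

servo_tool:
  plan: "-1 -0.5 -4 0 0 0 0; -1 -1 -8 0 0 0 0; -1 -1.5 -12 0 0 0 0; -1 -2 -16 0 0 0 0; -1 -3 -20 0 0 0 0; -1 -3.5 -24 0 0 0 0; -1 -4 -28 0 0 0 0; -1 -4 -31.5 0 0 0 0; -1 -4 -31.5 0 0 0 0; -1 -4 -31.5 0 0 0 0"

```text
time_s: 5.25
eef_pos: [521.6, 267.7, 331.2]
tool_rot: [-3.141, 0.001, -0.001]
wrist_force: [0.5, -0.7, -0.2]
width: -0.1
grip_force: 0.0
```

servo_tool:
  plan: "-1 -0.2 0 3.5 0 0 0; -1 -0.4 0 7 0 0 0; -1 -0.6 0 10.5 0 0 0; -1 -0.6 0 12.8 0 0 0; -1 -0.6 1 12.8 0 0 0; -1 -0.6 2 12.8 0 0 0; -1 -0.6 2.5 12.8 0 0 0; -1 -0.6 2.5 12.8 0 0 0"

```text
time_s: 5.92
eef_pos: [518.4, 237.8, 205.5]
tool_rot: [-3.142, -0.004, -0.011]
wrist_force: [-0.2, -0.1, 0.4]
width: -0.0
grip_force: 0.0
```

servo_tool:
  plan: "-1 0 0.7 0 0 0 0; -1 0 1.4 0.1 0 0 0; -1 0 2.1 0.3 0 0 0; -1 0 2.8 0.5 0 0 0; -1 0 3.6 0.7 0 0 0; -1 0 4.4 1.1 0 0 0; -1 0 5.2 1.4 0 0 0; -1 0 5.9 1.7 0 0 0"

```text
time_s: 6.58
eef_pos: [515.9, 180.1, 185.7]
tool_rot: [3.141, 0.0, -0.007]
wrist_force: [1.2, 0.3, 1.0]
width: 0.1
grip_force: 0.4
```

servo_tool:
  plan: "-1 0 0.7 0.4 0 0 0; -1 0 1.4 0.8 0 0 0; -1 0 2.1 1.2 0 0 0; -1 0 2.7 1.8 0 0 0; -1 0 3.3 2.4 0 0 0; -1 0 3.8 3.0 0 0 0; -1 0 4.3 3.7 0 0 0; -1 0 4.7 4.4 0 0 0; -1 0 5.1 5.2 0 0 0; -1 0 5.1 5.2 0 0 0"

```text
time_s: 7.42
eef_pos: [514.5, 128.7, 132.3]
tool_rot: [3.14, 0.004, -0.007]
wrist_force: [0.2, -0.6, -0.9]
width: -0.3
grip_force: 0.0
```

Run:
```python
from h import *
c=get_image("scene");cv2.imwrite("pics/b.png",cv2.resize(c["img"][100:300,150:400,::-1],None,fx=2.5,fy=2.5))
W=cloud(c);I=c["img"].astype(int);m=(c["depth"]>0)&(I[:,:,2]>I[:,:,0]+40)
P=W[m];b=(P[:,0]>440)&(P[:,0]<600)&(P[:,1]>50)&(P[:,1]<260)&(P[:,2]>60);q=P[b]
print(len(q),np.percentile(q,[0,2,50,98,100],axis=0).round(1))
```

```text
1231 [[459.1  95.2  85. ]
 [464.9 100.4  88. ]
 [526.3 172.6 110.9]
 [566.9 226.  141.8]
 [570.  230.  144.4]]
```

View pics/b.png

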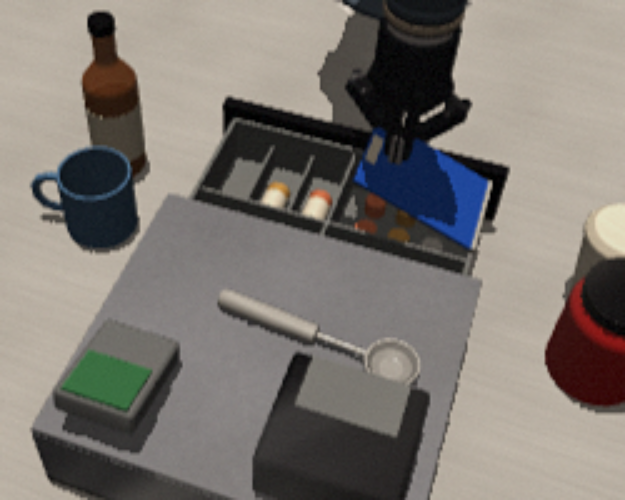

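The lid (blue, around 420,180) is folding under the fingertips and is now at about 0.4 rad. I'll continue to flat.

servo_tool:
  plan: "-1 0 0.3 0.8 0 0 0; -1 0 0.6 1.6 0 0 0; -1 0 0.8 2.3 0 0 0; -1 0 0.9 2.9 0 0 0; -1 0 1.0 3.5 0 0 0; -1 0 1.1 4.0 0 0 0; -1 0 1.1 4.4 0 0 0; -1 0 1.1 4.6 0 0 0; -1 0 1.1 4.6 0 0 0"

```text
time_s: 8.22
eef_pos: [515.4, 119.2, 87.8]
tool_rot: [3.141, 0.001, -0.006]
wrist_force: [0.5, -0.6, -0.6]
width: -0.3
grip_force: 0.0
```

servo_tool:
  plan: "-1 0 0 0.1 0 0 0; -1 0 0 0.2 0 0 0; -1 0 0 0.2 0 0 0; -1 0 0 0.2 0 0 0"

```text
time_s: 8.55
eef_pos: [515.8, 119.3, 86.5]
tool_rot: [-3.142, -0.0, -0.006]
wrist_force: [0.4, -0.8, -0.2]
width: 0.1
grip_force: 0.0
```

servo_tool:
  plan: "-1 0 0 0.1 0 0 0; -1 0 0 0.2 0 0 0; -1 0 0 0.2 0 0 0; -1 0 0 0.2 0 0 0"

```text
time_s: 8.88
eef_pos: [516.4, 119.4, 85.9]
tool_rot: [3.141, -0.002, -0.006]
wrist_force: [-2.8, -1.4, 10.9]
width: -0.3
grip_force: 5.4
```

The lid bottomed out: 11 N at z=86. Now I'll lift, move in front of the drawer, and check how far back the arm reaches.

servo_tool:
  plan: "-1 0 0 -2 0 0 0; -1 0 0 -5 0 0 0; -1 0 0 -7 0 0 0; -1 -3 1.3 -7 0 0 0; -1 -6 2.6 -7 0 0 0; -1 -9.2 3.9 -7 0 0 0; -1 -9.4 3.9 -7 0 0 0; -1 -9.4 3.9 -7 0 0 0; -1 -9.4 3.9 -7 0 0 0"

```text
time_s: 9.63
eef_pos: [422.3, 81.0, 154.8]
tool_rot: [-3.141, -0.002, -0.006]
wrist_force: [-0.2, -0.8, 0.8]
width: 0.4
grip_force: 0.0
```

Run:
```python
from h import *
np.set_printoptions(precision=2,suppress=True)
s=sense();print(s["qpos"],s["eef_pos"])
c=get_image("scene");cv2.imwrite("pics/c.png",cv2.resize(c["img"][100:300,150:400,::-1],None,fx=2.5,fy=2.5))
W=cloud(c);I=c["img"].astype(int);m=(c["depth"]>0)&(I[:,:,2]>I[:,:,0]+40)
P=W[m];b=(P[:,0]>440)&(P[:,0]<600)&(P[:,1]>50)&(P[:,1]<260)&(P[:,2]>60);q=P[b]
print(len(q),np.percentile(q,[0,2,50,98,100],axis=0).round(1))
```

```text
[ 0.14  0.2  -0.48  2.15  0.12  0.82 -1.99] [422.3   81.01 154.84]
1434 [[459.2  82.6  80.7]
 [465.6  87.8  83.8]
 [520.  159.4  87.1]
 [566.9 223.4  89.8]
 [570.9 227.6  90.7]]
```

View pics/c.png

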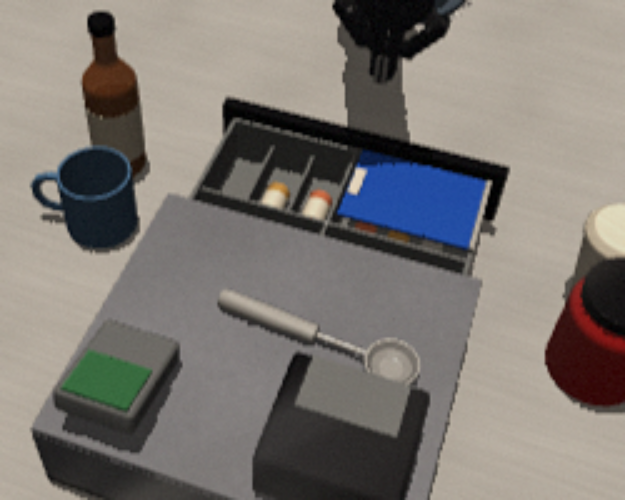

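The lid lies flat with its whole face at z≈87 (around 415,200 in the crop), and the rolls haven't moved. Next I'll descend in front of the panel.

servo_tool:
  plan: "-1 -0.4 0 2.5 0 0 0; -1 -0.4 0 5 0 0 0; -1 -0.4 0 7 0 0 0; -1 -0.4 0 9 0 0 0; -1 -0.4 0 9 0 0 0; -1 -0.4 0 9 0 0 0"

```text
time_s: 10.18
eef_pos: [417.9, 81.5, 63.7]
tool_rot: [-3.141, 0.002, -0.005]
wrist_force: [0.6, 0.5, 0.2]
width: 0.2
grip_force: 0.0
```

servo_tool:
  plan: "-1 0.8 0 0 0 0 0; -1 1.2 0 0 0 0 0; -1 1.6 0 0 0 0 0; -1 2.0 0 0 0 0 0; -1 2.5 -0.1 0 0 0 0; -1 3.1 -0.1 0 0 0 0; -1 3.8 -0.1 0 0 0 0; -1 4.5 -0.2 0 0 0 0; -1 5.2 -0.2 0 0 0 0; -1 5.9 -0.2 0 0 0 0"

```text
time_s: 11.02
eef_pos: [476.9, 82.7, 64.4]
tool_rot: [-3.141, 0.0, -0.006]
wrist_force: [-4.7, 1.5, 3.4]
width: 0.3
grip_force: 2.3
```

servo_tool:
  plan: "-1 0.7 0 0 0 0 0; -1 1.5 -0.1 0 0 0 0; -1 2.3 -0.1 0 0 0 0; -1 3.2 -0.1 0 0 0 0; -1 4.1 -0.2 0 0 0 0; -1 5.0 -0.2 0 0 0 0; -1 5.9 -0.2 0 0 0 0; -1 6.8 -0.3 0 0 0 0; -1 7.6 -0.3 0 0 0 0; -1 8.2 -0.3 0 0 0 0"

```text
time_s: 11.85
eef_pos: [559.7, 85.6, 64.2]
tool_rot: [-3.141, -0.001, -0.006]
wrist_force: [-4.6, 2.1, 1.4]
width: 0.1
grip_force: 2.0
```

Run:
```python
from h import *
s=sense();print(s["eef_pos"],s["wrist_force"],s["time_s"])
c=get_image("top");W=cloud(c);P=W[c["depth"]>0]
def box(x,y,z): return P[(P[:,0]>x[0])&(P[:,0]<x[1])&(P[:,1]>y[0])&(P[:,1]<y[1])&(P[:,2]>z[0])&(P[:,2]<z[1])]
for y0 in(-60,-40,-20,0,180,200,220):
    q=box((530,605),(y0-6,y0+6),(92,98)); t=box((600,680),(y0-6,y0+6),(98.0,106))
    print(y0,q[:,0].min() if len(q) else 0,q[:,0].max() if len(q) else 0,t[:,0].min() if len(t) else 0)
cv2.imwrite("pics/d.png",cv2.resize(c["img"][40:280,100:400,::-1],None,fx=2,fy=2))
```

```text
[559.6909398   85.57092588  64.20052736] [-4.58465408  2.06357477  1.42996502] 11.85
-60 578.717240988725 591.0398022920341 625.7732561957919
-40 576.1049736238983 590.6588580133432 624.8331403539428
-20 575.1860442598473 590.2013477317998 624.6699403458149
0 574.9357113698393 589.5231253118002 623.8752111018022
180 567.5313217738834 582.2023389391256 614.5578213135683
200 567.0109480105675 581.7422080479625 614.2817429796709
220 566.2067386299527 578.5590194588697 613.3851474299704
```

View pics/d.png

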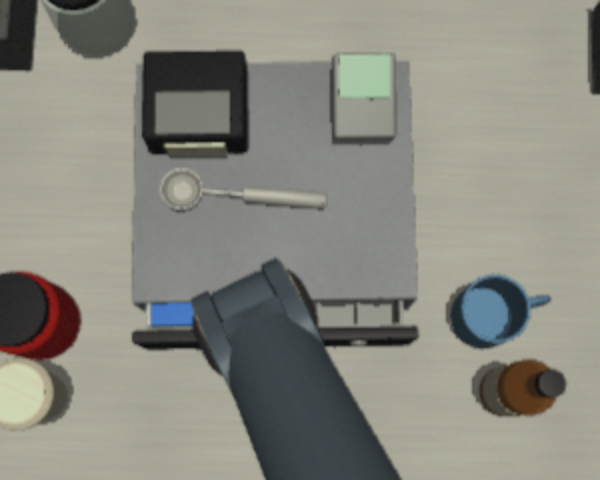

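The drawer is closing straight, with about 33 mm left to go. I'll take the rest slowly.

servo_tool:
  plan: "-1 0.3 0 0 0 0 0; -1 0.7 0 0 0 0 0; -1 1.1 0 0 0 0 0; -1 1.5 -0.1 0 0 0 0; -1 1.8 -0.1 0 0 0 0; -1 2.1 -0.1 0 0 0 0; -1 2.3 -0.1 0 0 0 0; -1 2.5 -0.1 0 0 0 0; -1 2.7 -0.1 0 0 0 0; -1 2.8 -0.1 0 0 0 0"

```text
time_s: 12.73
eef_pos: [586.8, 85.7, 64.2]
tool_rot: [3.142, -0.0, -0.006]
wrist_force: [-3.2, -0.4, 1.8]
width: -0.5
grip_force: 1.8
```

servo_tool:
  plan: "-1 0.1 0 0 0 0 0; -1 0.2 0 0 0 0 0; -1 0.3 0 0 0 0 0; -1 0.4 0 0 0 0 0; -1 0.4 0 0 0 0 0"

```text
time_s: 13.15
eef_pos: [590.7, 85.8, 64.2]
tool_rot: [-3.141, -0.0, -0.006]
wrist_force: [-3.3, 0.9, 0.2]
width: 0.1
grip_force: 1.3
```

servo_tool:
  plan: "-1 0.1 0 0 0 0 0; -1 0.2 0 0 0 0 0; -1 0.2 0 0 0 0 0"

```text
time_s: 13.4
eef_pos: [591.9, 85.8, 64.2]
tool_rot: [3.141, 0.001, -0.006]
wrist_force: [-6.2, 0.8, 1.6]
width: -0.1
grip_force: 2.5
```

servo_tool:
  plan: "-1 0.05 0 0 0 0 0; -1 0.1 0 0 0 0 0; -1 0.1 0 0 0 0 0"

```text
time_s: 13.65
eef_pos: [591.9, 85.9, 64.2]
tool_rot: [3.141, 0.003, -0.006]
wrist_force: [-7.4, 0.8, 3.8]
width: -0.1
grip_force: 3.7
```

servo_tool:
  plan: "-1 0.05 0 0 0 0 0; -1 0.1 0 0 0 0 0; -1 0.1 0 0 0 0 0"

```text
time_s: 13.9
eef_pos: [591.9, 85.9, 64.2]
tool_rot: [3.14, 0.005, -0.006]
wrist_force: [-10.2, 0.3, 5.7]
width: 0.0
grip_force: 5.0
```

The push has reached the stop: force is climbing to 10 N with no travel. I'll back off and check.

servo_tool:
  plan: "-1 -0.6 0 0 0 0 0; -1 -2 0 0 0 0 0; -1 -5 0 0 0 0 0; -1 -8 0 0 0 0 0; -1 -11 0 0 0 0 0; -1 -12 0 -4 0 0 0; -1 -12 0 -8 0 0 0; -1 -12 0 -12 0 0 0; -1 -12 0 -12 0 0 0; -1 -12 0 -12 0 0 0"

```text
time_s: 14.73
eef_pos: [477.7, 86.7, 187.6]
tool_rot: [-3.141, -0.01, -0.007]
wrist_force: [-0.3, 0.4, -0.6]
width: 0.1
grip_force: 0.0
```

Run:
```python
from h import *
s=sense();print(s["eef_pos"],s["wrist_force"],s["time_s"])
c=get_image("top");W=cloud(c);P=W[c["depth"]>0]
def box(x,y,z): return P[(P[:,0]>x[0])&(P[:,0]<x[1])&(P[:,1]>y[0])&(P[:,1]<y[1])&(P[:,2]>z[0])&(P[:,2]<z[1])]
for y0 in(-60,-20,20,180,220):
    q=box((590,640),(y0-6,y0+6),(85,110)); print(y0,q[:,0].min())
a=c["img"][40:280,100:400];d=get_image("scene")["img"][60:300,100:400]
cv2.imwrite("pics/e.png",cv2.resize(np.hstack([a,d])[:,:,::-1],None,fx=1.33,fy=1.33))
```

```text
[477.70524648  86.73531029 187.61077106] [-0.2846811   0.38847863 -0.56492263] 14.7333
-60 608.6086647502809
-20 607.1987559839121
20 605.4587582928333
180 598.4797823837645
220 597.6997670735504
```

View pics/e.png

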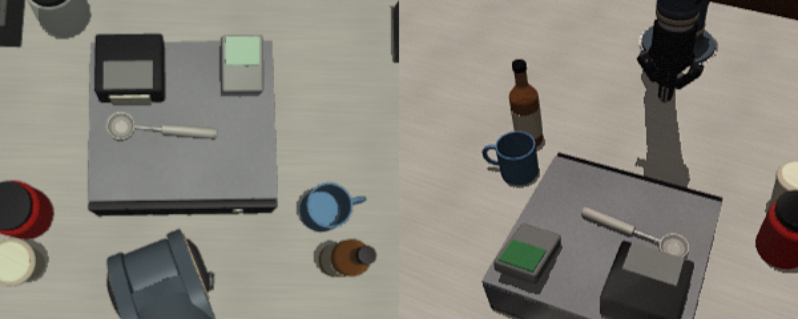

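The panel lies flush against the housing, its outer face 16–17 mm in front of the housing front, which matches the panel thickness. Everything else is where it was, and the arm is clear.

```bash
python3 -c "from station import *;print(close_job())"
```

```text
the job is handed in; nothing more can be done
None
```

The lid was folded flat first and then the drawer was pushed gently home to its stop (about 10 N at the end); the other items look undisturbed, and the job was handed in at about 15 s.

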